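# Turn the pot board onto its feet

### The job

The wooden pot board is lying upside down, feet in the air. Push it up against the sloping aluminium backstop until it stands leaning there, then tip its top edge back over towards the robot so that it ends up lying flat on its two feet in front of the backstop. Leave the other things on the shelf where they are.

Things in the scene. Friction and masses are not known exactly. Their poses are not given: they have to be found in the camera images.
- pot_board: Loose wooden board 130 mm (x) by 150 mm (y), 12 mm thick, about 0.22 kg, too wide to grip across. Origin: centre of its smooth face; z points to the face with the feet: up at the start, down at the end (origin then 24 mm up). At the start it lies between the robot and the backstop, x pointing at the backstop within 0.25 rad.
- board_feet (a point): Point on the board's footed face, midway between the two feet, 12 mm above the board's origin; axes as the board's. The feet are wooden battens 114 mm long along x, 22 mm wide, 12 mm high, centred 52 mm either side in y (24 mm over all). Between the feet the face is bare.
- backstop: Fixed, slippery aluminium sheet folded like a scoop, 240 mm wide (y). Origin: middle of its foot line on the shelf; x is level and points away from the robot; the free shelf is at negative x. Profile (x, z in mm): 0,0 - 35,24 - 50,41 - 60,57 - 66,73. Open behind but for stays at y -112 and +112 mm (x to 105, z to 55 mm). A rack of pots 160 mm high stands 0.15 m or more behind it.
- backstop_top (a point): Middle of the backstop's top edge, at its x 66, z 73 mm. With its lower edge pushed to the foot line, the board leans here at about 48 degrees, feet towards the robot, and stands 30 mm clear beyond, its upper edge 97 mm up. Pushed there from behind and upwards it pivots on its lower edge and falls towards the robot once past vertical.
- garden_fork: Hand fork, 270 mm long along its x, 60 mm wide, 28 mm high, stainless tines at +x, wooden handle at -x. Origin: middle of its length, on the shelf. Bystander.
- bike_pump: Blue plastic bike pump lying along its x, from x = -145 to +198 mm, 36 mm thick, with a black T-handle 110 mm wide at +x. Origin: underside of the barrel's middle. Bystander.
- tin: Closed aluminium tin, 104 x 74 mm, 53 mm high, at the left end of the backstop. Origin: centre of its underside. Bystander.
- small_pot: Terracotta flower pot standing upright, 112 mm across the rim, 100 mm high, at the right end of the backstop. Origin: centre of its underside. Bystander.

How it is judged:
By the outcome, as a careful person would: the job done as asked, in the order asked, and still so for the second after the job is handed in, with the robot touching nothing.
It also fails if it takes over 51 s, if anything falls off the work surface, if the arm or the gripper's body presses on something with over 40 N, if the wrist force passes 120 N, or if a joint passes its speed limit or range.

### The arm

A 7-joint arm with a two-finger parallel gripper is mounted at the origin on the work surface. World frame = base frame: x ahead of the robot, y to its left, z up, the work surface at z = 0. Lengths are in m, angles in rad, forces in N, time in s.
With the tool pointing down it reaches from about 0.4 to 0.9 m from the base axis. Payload 5.6 kg.
Tool frame: the origin (TCP) lies midway between the tips of the shut fingers; the grasp point (between the pads) lies 19 mm behind it; y points along the fingers, z is the direction in which the jaws open and shut, and the axes are right-handed (so a half turn about y gives the same grasp; the last joint's range is limited). The gripper opens to 92 mm and grips with 3 to 60 N. Pads are 20 mm wide; open, the fingers measure 128 mm over their backs; the gripper's body (75 mm by 189 mm) begins 69 mm behind the grasp point.
Start: joints at [1.08, 0.468, -0.012, 1.603, 0.006, 1.071, -0.056], TCP at [0.281, -0.586, 0.215] pointing down, gripper open.
Joint ranges: [-2.53, 2.53], [-0.31, 2.02], [-1.57, 1.55], [0.28, 2.44], [-1.29, 4.43], [0.15, 1.84], [-2.92, 2.92]. Speed limits (rad/s): [2.57, 2.57, 3.14, 3.14, 3.14, 3.14, 3.14].

### API

Orientations are given as a 3x3 rotation matrix whose columns are the frame's x, y, z axes.
In Python, from station import env, effector, solver, viewer, workorder, search_frame, tip_of gives the robot as it stands. Calls block until the motion is done:
- env.reach(position, orientation): joint-space move of the TCP to a pose.
- env.movel(position, frame=None, rate=0.15): straight line of the TCP; frame=None keeps the orientation; rate is the mean speed in m/s.
- env.goto_joints(angles): joint-space move.
- effector.release() and effector.grasp(squeeze=None): open the fingers fully, or close them until they stop; squeeze is the grip in N (None keeps the last).
- env.pause(seconds).
- solver.inverse_kinematics(position, orientation): joint angles nearest the present ones, or None.
- env.sense(): the state.
- viewer.read_camera(name): name is "scene" or "top"; returns (picture, depth): 420x560x3 uint8, red, green, blue; 420x560 float32, m along the optical axis (not along the pixel's ray), 0 where there is no reading.
- viewer.camera_info(name): a dict with "intrinsics" (3x3 intrinsics, pixels), "dist_coeffs" ([k1, k2, p1, p2, k3] as OpenCV has them; the pictures are not rectified), "eye" and "rotation" of the camera in the world. Camera axes: x right, y up, looking along -z (the intrinsics and any distortion apply to the point x, -y, -z); pixel columns grow to the right and rows downward; lengths in m; the calibration is good to about 2 mm. A picture is of the moment at which its call begins. camera_info takes no time and is no camera call.
A pose or a line that the arm cannot do raises env.PlanningError and nothing moves.
- workorder.finish_job(): hands the job in, once; it reports no verdict.
Trained networks look in the newest picture that a camera, given by its name, has taken for a name from the list of things; names that differ only in an ending like _2 or _b are one class to them, and where a whole thing is asked for, a point or a joint stands for the part that bears it (a point fixed in the world has none). Each returns a list of dicts, best first, with "score" (0 to 1); they miss things now and then, are a little off and sometimes report something else, mostly with a low value. They report only what shows in the picture. A call takes as long as a camera call.
- search_frame(camera, name): "at" ([x, y, z] in m, in world coordinates, good to about 4 mm: the middle of the surface that is visible of it).
- tip_of(camera, name): "at" ([x, y, z] in m, in world coordinates, good to about 4 mm: a listed point, or the origin of a listed thing).
The state is a dict: "t": time; "joint_positions": joint angles; "joint_velocities": joint speeds; "tau": joint torques, N m; "ee_pos": TCP position; "tcp_rot": TCP orientation; "wrist_force": force on the tool from outside, world axes, zero at the start; "moment": the same for the moment, N m; "gripper_width": finger opening in m.
Only numpy, scipy, OpenCV 4.12 (cv2) and the standard library are available. Lean on these libraries where they do the work, as an engineer would, in place of code of your own. Each camera call takes 0.05 s, during which the arm holds its last target. There are 200 camera calls.

## Working session

There is one attempt and no reset: what is moved stays moved. The work goes in short steps, each a Python script; the robot and the scene stay as the last script left them, time stands still between calls to the robot, and variables do not carry over. Pictures are saved under pics/ and viewed, about 8 in all and at most 12, crops included, and the job is handed in when it is done.

```bash
ls; mkdir -p pics; cat > h.py <<'E'
import numpy as np, cv2
from station import env, effector, solver, viewer, workorder, search_frame, tip_of
def shot(cam,name):
    p,d=viewer.read_camera(cam); cv2.imwrite(f'pics/{name}.png',p[:,:,::-1]); np.save(f'pics/{name}.npy',d); return p,d
def world(cam,d):
    ci=viewer.camera_info(cam);K=np.array(ci['intrinsics']);D=np.array(ci['dist_coeffs'])
    h,w=d.shape;u,v=np.meshgrid(np.arange(w),np.arange(h))
    q=cv2.undistortPoints(np.stack([u,v],-1).reshape(-1,1,2).astype(float),K,D).reshape(h,w,2)
    c=np.stack([q[...,0]*d,-q[...,1]*d,-d],-1)
    W=c@np.array(ci['rotation']).T+np.array(ci['eye']); W[d<=0]=np.nan; return W
E
python3 - <<'E'
from h import *
np.set_printoptions(precision=4,suppress=True)
for c in ['scene','top']:
    p,d=shot(c,c+'0'); print(c,viewer.camera_info(c)['eye'])
    for n in ['pot_board','board_feet','backstop','backstop_top','garden_fork','bike_pump','tin','small_pot']:
        print(n,[(np.round(r['at'],3),round(r['score'],2)) for r in tip_of(c,n)[:2]])
s=env.sense();print(s['t'],s['tcp_rot'],s['ee_pos'])
E
```

```text
pics
scene [1.2794 0.2287 1.0065]
pot_board [(array([ 0.503, -0.042,  0.002]), 0.58)]
board_feet [(array([ 0.506, -0.042,  0.012]), 0.89)]
backstop [(array([ 0.604, -0.042,  0.005]), 0.68)]
backstop_top []
garden_fork [(array([ 0.447, -0.45 ,  0.   ]), 0.81)]
bike_pump [(array([0.582, 0.55 , 0.001]), 0.66), (array([ 0.505, -0.044,  0.014]), 0.34)]
tin [(array([0.596, 0.183, 0.002]), 0.88), (array([ 0.504, -0.041,  0.013]), 0.29)]
small_pot [(array([ 0.683, -0.251,  0.001]), 0.77)]
top [0.3293 0.0309 1.5734]
pot_board [(array([ 0.496, -0.048, -0.   ]), 0.6)]
board_feet [(array([ 0.501, -0.044,  0.013]), 0.83)]
backstop [(array([ 0.613, -0.038, -0.001]), 0.72)]
backstop_top [(array([ 0.675, -0.028,  0.079]), 0.9)]
garden_fork [(array([ 0.497, -0.046, -0.   ]), 0.22)]
bike_pump [(array([0.58 , 0.549, 0.003]), 0.56)]
tin [(array([ 0.6  ,  0.181, -0.005]), 0.97), (array([ 0.499, -0.047, -0.002]), 0.21)]
small_pot [(array([ 0.685, -0.256, -0.002]), 0.83), (array([ 0.596,  0.186, -0.003]), 0.49)]
0.9 [[-0.9014  0.      0.4329]
 [-0.4329 -0.0001 -0.9014]
 [ 0.     -1.      0.0001]] [ 0.2814 -0.5859  0.2146]
```

View pics/scene0.png

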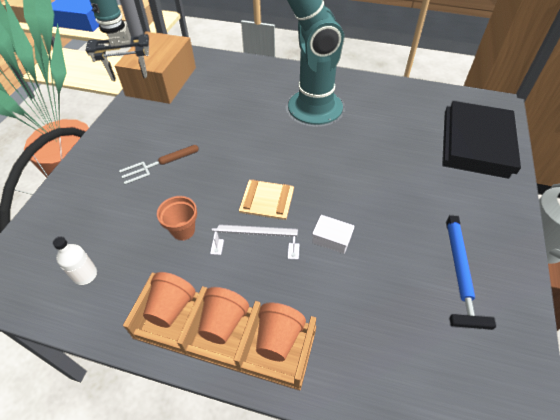

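View pics/top0.png

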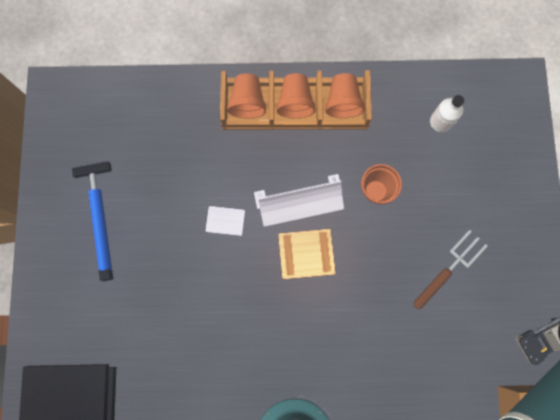

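```bash
python3 - <<'E'
from h import *
np.set_printoptions(precision=4,suppress=True)
for c in ['scene','top']:
    W=world(c,np.load(f'pics/{c}0.npy'))
    P=W[np.isfinite(W).all(-1)]
    R=P[(P[:,0]>.40)&(P[:,0]<.64)&(P[:,1]>-.16)&(P[:,1]<.1)]
    # board: feet tops
    F=R[(R[:,2]>.019)&(R[:,2]<.029)&(R[:,0]<.59)]
    print(c,'feet',len(F),F.mean(0),cv2.minAreaRect((F[:,:2]*1000).astype(np.float32)))
    B=R[(R[:,2]>.008)&(R[:,2]<.029)&(R[:,0]<.59)]
    print(c,'board',len(B),cv2.minAreaRect((B[:,:2]*1000).astype(np.float32)))
    S=P[(P[:,0]>.56)&(P[:,0]<.74)&(P[:,1]>-.19)&(P[:,1]<.13)&(P[:,2]>.067)&(P[:,2]<.08)]
    print(c,'top edge',len(S),S.mean(0) if len(S) else 0, cv2.minAreaRect((S[:,:2]*1000).astype(np.float32)) if len(S) else 0)
    for lo in np.arange(.0,.08,.01):
        S=P[(P[:,0]>.58)&(P[:,0]<.74)&(P[:,1]>-.13)&(P[:,1]<.1)&(P[:,2]>lo)&(P[:,2]<lo+.01)]
        if len(S)>5:
            a=np.polyfit(S[:,1],S[:,0],1);print(' z',lo,len(S),S.mean(0),'slope',a)
E
```

```text
scene feet 399 [ 0.507  -0.0428  0.0234] ((503.35626220703125, -44.88513946533203), (118.34127044677734, 126.22586822509766), 4.229995250701904)
scene board 1484 ((505.61279296875, -44.53076934814453), (135.19154357910156, 150.21560668945312), 4.274250507354736)
scene top edge 153 [ 0.6772 -0.0265  0.072 ] ((677.083251953125, -27.038429260253906), (6.550264358520508, 236.13462829589844), 11.347528457641602)
 z 0.0 1475 [ 0.6671 -0.0127  0.0021] slope [-0.0067  0.667 ]
 z 0.01 144 [ 0.6295 -0.0246  0.0147] slope [-0.1824  0.625 ]
 z 0.02 18 [0.6478 0.     0.0224] slope [0.072  0.6478]
 z 0.04 14 [0.6667 0.0047 0.046 ] slope [-0.1009  0.6672]
 z 0.05 64 [0.6697 0.0052 0.0562] slope [-0.1512  0.6705]
 z 0.06 79 [ 0.6741 -0.0162  0.0657] slope [-0.1996  0.6708]
 z 0.07 113 [ 0.6762 -0.0213  0.0727] slope [-0.2011  0.6719]
top feet 562 [ 0.5025 -0.0436  0.0236] ((499.9693603515625, -45.93858337402344), (124.17951965332031, 146.54290771484375), 1.829087495803833)
top board 2044 ((486.8914489746094, -25.048110961914062), (234.67518615722656, 183.52389526367188), 84.10723876953125)
top top edge 189 [ 0.6747 -0.0287  0.0716] ((673.3132934570312, -27.95104217529297), (11.22885799407959, 238.11328125), 11.073063850402832)
 z 0.0 1273 [ 0.6566 -0.0109  0.0036] slope [0.078  0.6574]
 z 0.01 400 [ 0.6298 -0.0229  0.0148] slope [-0.2013  0.6251]
 z 0.02 338 [ 0.6409 -0.0205  0.0248] slope [-0.2025  0.6368]
 z 0.03 290 [ 0.652  -0.0234  0.0351] slope [-0.2048  0.6472]
 z 0.04 221 [ 0.659  -0.0172  0.0452] slope [-0.192   0.6557]
 z 0.05 209 [ 0.6658 -0.0199  0.0547] slope [-0.1916  0.662 ]
 z 0.06 179 [ 0.6709 -0.0197  0.0655] slope [-0.1998  0.667 ]
 z 0.07 114 [ 0.6735 -0.0216  0.0731] slope [-0.2069  0.669 ]
```

The pictures agree with the networks. Backstop is at about (0.611, −0.041), yaw ≈ 0.2; the board is about (0.504, −0.044), yaw ≈ 0.07, footed side up, and everything is clear around it. I'll push with open fingers squared to the backstop.

```bash
cat >> h.py <<'E'
YAW=0.199; O=np.array([.611,-.041,0]); c_,s_=np.cos(YAW),np.sin(YAW)
B=np.array([[c_,-s_,0],[s_,c_,0],[0,0,1]])
def w(x,y,z): return O+B@np.array([x,y,z])
def rot(tilt=0,flip=-1): # tilt>0: fingertips lean toward robot (-x)
    y=B@np.array([-np.sin(tilt),0,-np.cos(tilt)]); z=flip*B[:,1]; return np.stack([np.cross(y,z),y,z],1)
def st(m=''):
    s=env.sense(); p=B.T@(np.array(s['ee_pos'])-O); print(m,'t %.1f'%s['t'],'tcp',np.round(p,3),'F',np.round(B.T@np.array(s['wrist_force']),1),'w',round(s['gripper_width'],3),flush=True)
E
python3 - <<'E'
from h import *
np.set_printoptions(precision=3,suppress=True)
for f in (-1,1):
  for a in [(-.21,.02,.15,0),(-.21,.02,.004,0),(-.0225,.02,.004,0),(.13,.02,.18,0),(.13,.02,.08,0),(.13,.02,.18,.4),(.13,.02,.08,.4),(-.05,.02,.13,.4)]:
    print(f,a,solver.inverse_kinematics(w(*a[:3]),rot(a[3],f)))
W=world('top',np.load('pics/top0.npy'));P=W[np.isfinite(W).all(-1)]
R=P[(P[:,0]>.74)&(P[:,0]<1.1)&(abs(P[:,1])<.25)&(P[:,2]>.03)];print('rack min x',np.percentile(R[:,0],1),R[:,2].max())
env.reach(w(-.21,.02,.12),rot()); st('above')
env.movel(w(-.21,.02,.004)); st('down')
env.movel(w(-.10,.02,.004),rate=.08); st('part')
p,d=shot('scene','scene1')
E
```

```text
-1 (-0.21, 0.02, 0.15, 0) [ 0.406  0.175 -0.36   2.208  0.088  0.772 -1.384]
-1 (-0.21, 0.02, 0.004, 0) [ 0.23   0.468 -0.181  2.295  0.214  0.393 -1.501]
-1 (-0.0225, 0.02, 0.004, 0) [ 0.128  0.659 -0.183  1.874  0.192  0.625 -1.546]
-1 (0.13, 0.02, 0.18, 0) [ 0.103  0.661 -0.246  1.382  0.167  1.119 -1.538]
-1 (0.13, 0.02, 0.08, 0) [ 0.075  0.757 -0.199  1.448  0.167  0.953 -1.54 ]
-1 (0.13, 0.02, 0.18, 0.4) [-0.001  0.915 -0.161  0.963  0.157  1.672 -1.513]
-1 (0.13, 0.02, 0.08, 0.4) [-0.01   0.998 -0.135  1.026  0.149  1.524 -1.516]
-1 (-0.05, 0.02, 0.13, 0.4) [ 0.096  0.652 -0.198  1.583  0.168  1.322 -1.533]
1 (-0.21, 0.02, 0.15, 0) [ 0.793  0.244 -0.79   2.187  0.242  0.796  1.617]
1 (-0.21, 0.02, 0.004, 0) [ 0.546  0.532 -0.548  2.276  0.613  0.477  1.274]
1 (-0.0225, 0.02, 0.004, 0) [ 0.448  0.755 -0.617  1.852  0.63   0.738  1.247]
1 (0.13, 0.02, 0.18, 0) [ 0.387  0.775 -0.745  1.358  0.531  1.211  1.369]
1 (0.13, 0.02, 0.08, 0) [ 0.389  0.886 -0.74   1.422  0.634  1.079  1.301]
1 (0.13, 0.02, 0.18, 0.4) [ 0.228  1.019 -0.739  0.935  0.562  1.769  1.413]
1 (0.13, 0.02, 0.08, 0.4) [ 0.233  1.106 -0.715  0.998  0.595  1.634  1.392]
1 (-0.05, 0.02, 0.13, 0.4) [ 0.43   0.773 -0.722  1.557  0.47   1.42   1.354]
rack min x 0.8774591788701869 0.16655935165398783
above t 2.9 tcp [-0.21   0.019  0.12 ] F [-0.3 -1.  -0. ] w 0.092
down t 3.8 tcp [-0.21   0.02   0.004] F [ 0.2 -0.1 -0.2] w 0.092
part t 5.3 tcp [-0.101  0.02   0.003] F [-4.8  1.   1.2] w 0.092
```

View pics/scene1.png

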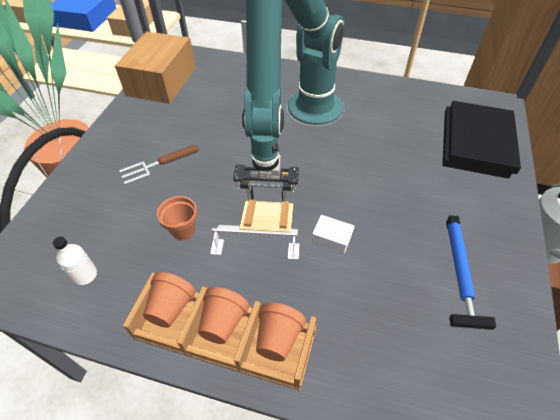

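The board is squared up and its far edge (about row 228) is at the backstop. I'll keep pushing in short steps and watch the force.

```bash
python3 - <<'E'
from h import *
for x in (-.08,-.06,-.045,-.035,-.028,-.0235):
    env.movel(w(x,.02,.004),rate=.06); st('push')
    if np.linalg.norm(env.sense()['wrist_force'])>30: break
shot('scene','scene2'); p,d=shot('top','top2')
for c in('scene','top'): print([(np.round(B.T@(np.array(r['at'])-O),3),round(r['score'],2)) for n in('pot_board','board_feet') for r in tip_of(c,n)[:1]])
a=cv2.imread('pics/scene2.png')[140:280,170:370];b=cv2.imread('pics/top2.png')[130:270,220:420]
cv2.imwrite('pics/c2.png',np.hstack([cv2.resize(a,(400,280)),cv2.resize(b,(400,280))]))
E
```

```text
push t 5.8 tcp [-0.079  0.02   0.004] F [-0.3 -0.4 -0.7] w 0.092
push t 6.3 tcp [-0.06   0.02   0.004] F [-1.5  0.1 -1. ] w 0.092
push t 6.7 tcp [-0.044  0.02   0.004] F [ 0.2 -0.7 -0. ] w 0.092
push t 7.0 tcp [-0.034  0.02   0.004] F [-0.3 -0.3 -0. ] w 0.092
push t 7.3 tcp [-0.027  0.02   0.004] F [ 0.   0.5 -0.4] w 0.092
push t 7.6 tcp [-0.023  0.02   0.004] F [-1.6  0.  -1.5] w 0.092
[(array([0.041, 0.026, 0.049]), 0.65), (array([0.035, 0.03 , 0.058]), 0.92)]
[(array([0.035, 0.028, 0.048]), 0.89), (array([0.034, 0.026, 0.055]), 0.98)]
```

View pics/c2.png

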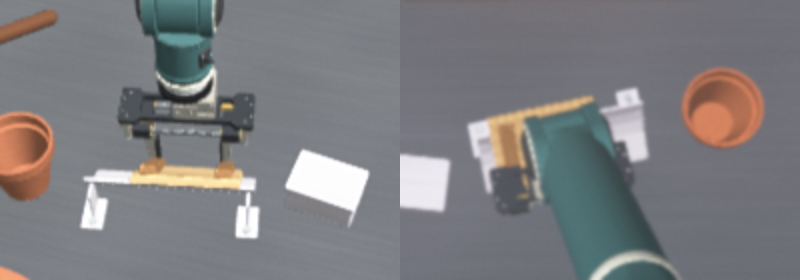

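Leaning as intended, board centred at backstop y ≈ +0.027. I'll withdraw, check that it stays leaning, then go round behind.

```bash
python3 - <<'E'
from h import *
env.movel(w(-.06,.02,.004),rate=.06); st('back')
env.movel(w(-.10,.02,.24),rate=.2)
env.movel(w(.15,.027,.26),rot(.35),rate=.2); st('behind')
p,d=shot('scene','scene3')
for n in('pot_board','board_feet'): print([(np.round(B.T@(np.array(r['at'])-O),3),round(r['score'],2)) for r in tip_of('scene',n)[:1]])
W=(world('scene',d)-O)@B; m=(abs(W[...,1]-.027)<.06)&(W[...,2]>.06)&(W[...,2]<.12)&(W[...,0]>0)&(W[...,0]<.12)
P=W[m]
for lo in np.arange(.06,.12,.01):
    S=P[(P[:,2]>lo)&(P[:,2]<=lo+.01)]
    if len(S): print(round(lo,2),len(S),np.round(np.percentile(S[:,0],[2,50,98]),3))
a=p[140:280,170:370,::-1];cv2.imwrite('pics/c3.png',cv2.resize(a,(600,420)))
E
```

```text
back t 8.6 tcp [-0.06   0.02   0.004] F [-0.1  0.8  0.5] w 0.092
behind t 11.4 tcp [0.15  0.027 0.26 ] F [-0.6 -0.7  0.5] w 0.092
[(array([0.041, 0.027, 0.049]), 0.78)]
[(array([0.036, 0.03 , 0.055]), 0.65)]
0.06 71 [0.026 0.066 0.069]
0.07 29 [0.031 0.048 0.07 ]
0.08 30 [0.044 0.06  0.064]
0.09 129 [0.049 0.082 0.087]
0.1 161 [0.063 0.078 0.085]
```

View pics/c3.png

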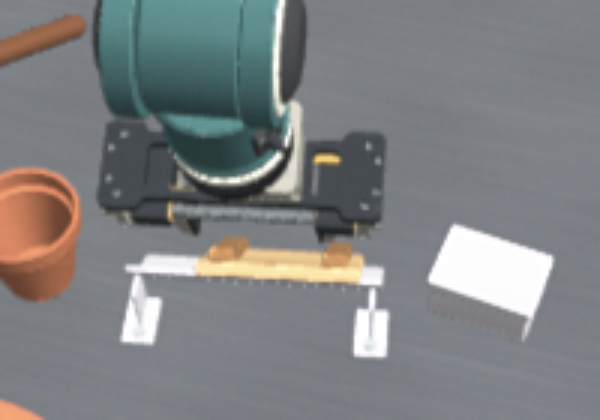

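It stands leaning on its own, with its upper edge at about x 0.085, z 0.10. Now I'll tip it.

```bash
cat > tip.py <<'E'
from h import *
env.movel(w(.13,.027,.20),rate=.15)
env.movel(w(.125,.027,.083),rate=.15); st('low')
for th in (47,53,60,67,74,80,86,92,98,104):
    t=np.radians(th); env.movel(w(-.003+.13*np.cos(t)+.0046,.027,.13*np.sin(t)-.0166),rate=.07); st(th)
    if np.linalg.norm(env.sense()['wrist_force'])>25: break
env.pause(.5)
p,d=shot('scene','scene4'); cv2.imwrite('pics/c4.png',cv2.resize(p[120:300,170:390,::-1],(660,540)))
for n in('pot_board','board_feet'): print([(np.round(B.T@(np.array(r['at'])-O),3),round(r['score'],2)) for r in tip_of('scene',n)[:1]])
E
python3 tip.py
```

```text
low t 13.0 tcp [0.126 0.027 0.084] F [ 0.6  0.3 -0.2] w 0.092
47 t 13.7 tcp [0.091 0.027 0.079] F [0.4 0.1 0.2] w 0.092
53 t 14.0 tcp [0.08  0.027 0.088] F [ 0.8 -0.3  0.1] w 0.092
60 t 14.4 tcp [0.067 0.027 0.096] F [ 1.  -0.5  0.9] w 0.092
67 t 14.8 tcp [0.052 0.027 0.103] F [-0.6  0.4  0.2] w 0.092
74 t 15.2 tcp [0.038 0.027 0.109] F [-0.4 -0.3  0.7] w 0.092
80 t 15.5 tcp [0.024 0.027 0.112] F [-0.4 -0.7 -0.2] w 0.092
86 t 15.8 tcp [0.011 0.027 0.113] F [ 1.  -0.5 -0.1] w 0.092
92 t 16.2 tcp [-0.003  0.027  0.113] F [ 1.4 -0.8  0.5] w 0.092
98 t 16.5 tcp [-0.016  0.027  0.112] F [ 0.3 -0.1  0.1] w 0.092
104 t 16.9 tcp [-0.03   0.027  0.11 ] F [1.  0.5 0.2] w 0.092
[(array([-0.089,  0.024,  0.02 ]), 0.6)]
[(array([-0.085,  0.028,  0.014]), 0.83)]
```

View pics/c4.png

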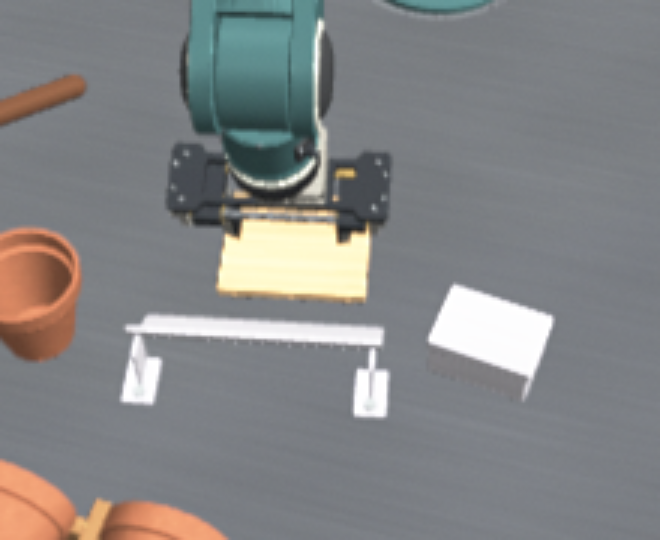

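The board lies flat, smooth face up, in front of the backstop. Next I'll retreat and check flatness and the bystanders.

```bash
python3 - <<'E'
from h import *
env.movel(w(-.03,.027,.30),rate=.2)
env.reach([.30,-.50,.30],rot()); st()
for c in('scene','top'):
    p,d=shot(c,c+'5'); W=world(c,d); P=W[np.isfinite(W).all(-1)]; Q=(P-O)@B
    S=Q[(abs(Q[:,0]+.085)<.055)&(abs(Q[:,1]-.027)<.065)]
    print(c,len(S),'z med',np.median(S[:,2]),'plane',np.linalg.lstsq(np.c_[S[:,:2],np.ones(len(S))],S[:,2],rcond=None)[0])
    E=Q[(Q[:,2]>.012)&(Q[:,2]<.04)&(Q[:,0]>-.2)&(Q[:,0]<0)&(abs(Q[:,1]-.027)<.12)]; print(np.percentile(E[:,0],[1,99]),np.percentile(E[:,1],[1,99]))
    for n in ['pot_board','backstop','garden_fork','bike_pump','tin','small_pot']: print(n,[(np.round(r['at'],3),round(r['score'],2)) for r in tip_of(c,n)[:1]])
E
```

```text
t 20.6 tcp [-0.394 -0.388  0.3  ] F [-1.5 -0.7 -0.1] w 0.092
scene 1159 z med 0.023543391068370223 plane [-0.01436355 -0.00184724  0.02213416]
[-0.14890332 -0.01952422] [-0.04734756  0.09961012]
pot_board [(array([ 0.521, -0.032,  0.021]), 0.86)]
backstop [(array([ 0.604, -0.044,  0.005]), 0.97)]
garden_fork [(array([ 0.45 , -0.446,  0.003]), 0.91)]
bike_pump [(array([ 0.584,  0.544, -0.   ]), 0.62)]
tin [(array([0.598, 0.183, 0.002]), 0.66)]
small_pot [(array([ 0.688, -0.249,  0.005]), 0.7)]
top 1743 z med 0.023278259587352856 plane [ 0.00053891 -0.00556062  0.02354187]
[-0.15115481 -0.02334819] [-0.0477809   0.09930465]
pot_board [(array([ 0.515, -0.033,  0.022]), 0.57)]
backstop [(array([ 0.61 , -0.039, -0.001]), 0.87)]
garden_fork []
bike_pump [(array([0.581, 0.548, 0.002]), 0.75)]
tin [(array([ 0.598,  0.184, -0.004]), 0.57)]
small_pot [(array([ 0.682, -0.254, -0.   ]), 0.69)]
```

View pics/scene5.png

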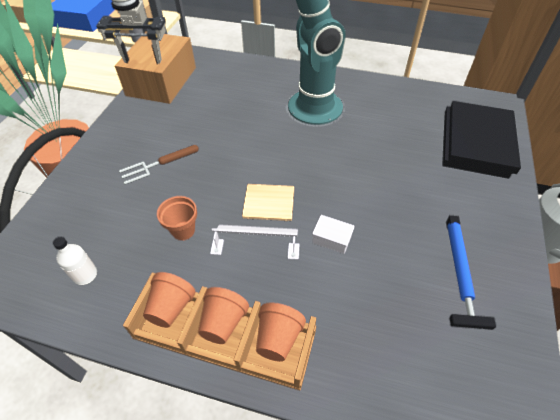

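The board (pixel 269,202) is flat at z ≈ 24 mm, and everything else is where it was. Handing in.

```bash
python3 -c "
from h import *
print(workorder.finish_job()); st()"
```

```text
the job is handed in; nothing more can be done
None
the job is handed in; nothing more can be done
```

The pot board now lies flat on its two feet in front of the backstop, and the job is handed in. I pushed it up with the open fingers squared to the backstop. It stayed leaning on its own once I backed off. I then tipped its upper edge over from behind.

**Board:** the last pictures from both cameras show it smooth face up at about 23.5 mm, against 24 mm expected. It is level to within about 1°, and its far edge is about 20 mm short of the foot line.

**Other things:** the bystanders and backstop read within about 6 mm of where they started, which is about the networks' own scatter. The fork was missed by the network in the last top picture, but the scene camera found it in place.

**Limits:** wrist forces read at the stops between moves stayed around 5 N or less. The last clock reading was about 21 s, with the arm clear of everything. No check failed or disagreed.

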